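Set up the bench stirrer: plug in the module, press the keyed spindle home

TASK

Get the bench stirrer ready: first plug the grey control module fully into the rectangular socket on the drive, then take the keyed spindle from its wooden stand and push it down into the drive's hub, turning it until the key slips into the keyway. Keep pushing against the spring until the flange sits on the hub, and finish still gripping the spindle and pressing it fully home, so that a colleague can tighten it. Leave the other things on the bench where they are.

Things in the scene. Friction and masses are not known exactly. Their poses are not given: they have to be found in the camera images.
- drive: bench stirrer drive: fixed white housing, 130 (x) x 250 (y) x 45 mm high; origin at the centre of its underside. On its top: the rectangular plug socket on its +y half, the round steel hub on its -y half.
- socket_mouth (a point): centre of the socket's mouth, in the flat top face of the drive (45 mm above the table), 65 mm from the drive's origin along its +y. The socket is a rectangular hole 30.5 mm along the drive's x, 20.5 mm along its y, 20 mm deep, straight down; axes as the drive.
- hub_mouth (a point): centre of the bore at the top face of the hub; z up along the bore, +x towards the keyway. The hub is a twelve-sided steel collar 48 mm across, 42 mm high, on the drive's top (its top face 87 mm above the table), 55 mm from the drive's origin along its -y. Bore 20 mm across. The hub can turn but is stiff (0.4 N m) and stays as found, up to 0.5 rad off the drive's x.
- keyway (a point): in the hub's top face, 13 mm from the bore's axis, in the middle of the one keyway: a slot 8.6 mm wide, open at the top, full height of the hub, reaching 16 mm from the axis; axes as hub_mouth
- ejector (a joint): spring ejector, a brass disc inside the bore, its top 28 mm below the hub's top face at rest; value = how far it is pressed down, 0 to 0.0108 m. It pushes up with 4 N at first touch and 9 N at 10 mm, and lifts the spindle again when nobody pushes.
- spindle: keyed steel spindle, 74 mm tall, 180 g, upright in the wooden stand, lower end 9 mm above the table; origin at the centre of its lower end, z up, +x towards the key. Shaft 18 mm diameter, 38 mm long, end slightly tapered. On top a black grip bar from 44 to 74 mm above the origin, 42 mm long (along x), 14 mm thick (along y): grip it across y.
- key (a point): outer face of the spindle's one key, at mid-height: 14 mm from the axis along +x, 19 mm above the lower end. The key is 6 mm wide and runs from 10 to 28 mm above the lower end, so 10 mm of round nose enter the bore before the key meets the hub's face.
- flange_under (a point): centre of the underside of the spindle's flange, 38 mm above the spindle's origin; axes as the spindle. The flange is 36 mm in diameter, 6 mm thick, with a small nub on its rim over the key. Fully home, it lies on the hub's top face and the ejector is pressed 10 mm.
- stand: fixed wooden block 70 x 70 x 18 mm with a round blind hole, 20 mm across and 9 mm deep, in which the spindle's nose stands; origin at the centre of its underside
- module: grey plug-in control module, 120 g, standing upright on its foot; origin at the centre of the foot's underside, z up. Foot (the plug) 28 mm (x) x 18 mm (y) x 16 mm high, black; body above it 42 mm (x) x 30 mm (y) x 40 mm, from 16 to 56 mm above the origin. Its foot fits the socket either way round; home, the body's underside lies on the drive's top.
- module_shoulder (a point): centre of the underside of the module's grey body (the shoulder around the plug), 16 mm above the module's origin; axes as the module
- vinegar_bottle: closed amber bottle, 80 mm diameter, 200 mm tall, a bystander; origin at its underside
- culture_jar: closed glass jar with a paper-coloured cap, 84 mm diameter, 110 mm tall, a bystander; origin at its underside
- measuring_cup: empty glass cup with a handle, 84 mm diameter, 100 mm tall, a bystander; origin at its underside
- tea_tin: closed round tin, 60 mm diameter, 70 mm tall, a bystander; origin at its underside
- stir_spoon: steel spoon lying flat, a bystander
- label_box: small cardboard box 70 x 50 x 30 mm, a bystander; origin at its underside
- sheet_pack: flat amber slab 130 x 90 x 8 mm, a bystander; origin at its underside
Not all that is in view belongs to the job. Leave any green or purple look-alike of the module alone. What is shaped like the spindle but green is not meant.

How it is judged:
On the way, in this order (a step that is already met when the one before it is completed fails the run):
1. the module is plugged fully into the socket (z of module_shoulder in the frame of socket_mouth between -0.003 and 0.0025 m and horizontal distance between module_shoulder and socket_mouth below 0.004 m and angle between the x axis of module and the x axis of drive, either way round below 0.15 rad and angle between module's own z axis and vertical below 0.08 rad), for 0.2 s.
2. the spindle is lifted out of its stand by the gripper (distance of spindle from where it was at the start of the episode above 0.03 m and contact force between the fingers and spindle above 1 N), for 0.1 s.
3. the spindle's key is in the keyway and the flange is pressed onto the hub (z of flange_under in the frame of hub_mouth below 0.0025 m and horizontal distance between flange_under and hub_mouth below 0.004 m and angle between the x axis of spindle and the x axis of hub_mouth, either way round below 0.25 rad and angle between spindle's own z axis and vertical below 0.08 rad and value of joint ejector above 0.007 m), for 0.2 s.
At the end, for the whole second after the job is handed in: Module upright in the socket (shoulder within 2.5 mm of the drive's top, centred within 4 mm); spindle still gripped (over 2 N) and pressed into the hub: flange within 2.5 mm of the hub's face, ejector down over 7 mm, axes within 4 mm, key in the keyway (all of step 1 and all of step 3 and contact force between the fingers and spindle above 2 N); the arm keeps its last pose, push and grip.
It fails at once if a bystander is shoved (over 30 mm) (distance of any of vinegar_bottle, culture_jar, measuring_cup, tea_tin, stir_spoon, label_box, sheet_pack from where it was at the start of the episode above 0.03 m).
It fails at once if a standing container is tipped (angle between any of vinegar_bottle, culture_jar, measuring_cup, tea_tin's own z axis and vertical above 0.5 rad).
It also fails if it takes over 67 s, if anything falls off the work surface, if the arm or the gripper's body presses on something with over 40 N, if the wrist force passes 120 N, or if a joint passes its speed limit or range.

ROBOT

A 7-joint arm with a two-finger parallel gripper is mounted at the origin on the work surface. World frame = base frame: x ahead of the robot, y to its left, z up, the work surface at z = 0. Lengths are in m, angles in rad, forces in N, time in s.
With the tool pointing down it reaches from about 0.35 to 0.775 m from the base axis. Payload 3.1 kg.
Tool frame: the origin (TCP) lies on the front face of the gripper's body, between the roots of the fingers; the fingertips stand manip.tip_extent ahead of it and the grasp point (between the pads) lies 54 mm ahead of it (manip.tip_extent is the distance from the TCP to the fingertips, in m); y points along the fingers, z is the direction in which the jaws open and shut, and the axes are right-handed (so a half turn about y gives the same grasp; the last joint's range is limited). The gripper opens to 85 mm and grips with 20 to 120 N. Pads are 22 mm wide; open, the fingers measure 114 mm over their backs; the gripper's body (76 mm by 85 mm) begins 54 mm behind the grasp point. The pads swing forward as they close: fully open they stand 13 mm farther back than shut.
Start: joints at [-1.163, 0.311, 0.014, 1.512, -0.004, 1.319, -0.027], TCP at [0.239, 0.495, 0.304] pointing down, gripper open.
Joint ranges: [-2.7, 2.7], [-0.3, 1.91], [-1.27, 1.3], [0.12, 2.57], [-1.44, 4.58], [0.2, 2.03], [-3.05, 3.05]. Speed limits (rad/s): [2.79, 2.79, 3.14, 3.14, 3.14, 3.14, 3.14].

INTERFACE

Orientations are given as a unit quaternion [w, x, y, z].
In Python, from station import manip gives the robot as it stands.
- The arm moves only by the tool arm_command, never from a script. Its argument "commands" is a list of rows, each a list of 7 numbers: the shift along the tool's x, y, z in cm, then the turn, a rotation vector about the tool's x, y, z in rad, then the closure in counts, from 0 (fully open) to 255 (shut). A call has 1 to 20 rows; each row is the pose to reach, as a shift and turn from the pose measured when the call began, along the tool's axes at that moment; what a row does not reach only later rows make up. A row lasts 1/10 s, in which the tool goes at most 50 mm and 8.59 degrees, less where a joint would pass 70% of its speed; a pose out of reach is approached as far as the arm can. A call with a gripper value outside its range is refused whole. The fingers move at their own pace and stop on an object; "force" is the grip in N (left out, the last holds). Time passes only in rows, so rows that repeat a pose let the fingers close. It gives the time, the measured TCP pose, the force and the opening at its end, in the units of the state.
- manip.get_obs(): the state, without advancing time (a new reading comes with each control period).
- manip.camera(name): name is "side" or "top" or "wrist"; returns a dict with "image" (420x560x3 uint8, red, green, blue), "z_map" (420x560 float32, m along the optical axis (not along the pixel's ray), 0 where there is no reading), "fx", "fy", "cx", "cy" (pixels), "R" (3x3) and "t" (3): a world point X has camera coordinates R X + t; the wrist camera has in their place "hand_eye" (4x4, takes a point from camera to tool coordinates, whose origin is the TCP and whose axes are the tool frame's). Camera axes: x right, y down, z forward; pixel columns grow to the right and rows downward; lengths in m; the calibration is good to about 2 mm. A picture is of the moment at which its call begins: read the wrist's pose just before it.
- manip.sign_off(): hands the job in, once; it reports no verdict.
Trained networks look in the newest picture that a camera, given by its name, has taken for a name from the list of things; names that differ only in an ending like _2 or _b are one class to them, and where a whole thing is asked for, a point or a joint stands for the part that bears it (a point fixed in the world has none). Each returns a list of dicts, best first, with "conf" (0 to 1); they miss things now and then, are a little off and sometimes report something else, mostly with a low value. They report only what shows in the picture. A call takes as long as a camera call. They do not tell look-alikes from the thing itself.
- manip.look_for(camera, name): "rect" ([left, top, right, bottom] in pixels, round what is visible of it).
- manip.cut_out(camera, name): "region" (420x560 bool, what is visible of it) and "rect" ([left, top, right, bottom] in pixels, round what is visible of it).
The state is a dict: "time": time; "joint_positions": joint angles; "dq": joint speeds; "effort": joint torques, N m; "tool_pos": TCP position; "tool_rot": TCP orientation; "contact_force": force on the tool from outside, world axes, zero at the start; "moment": the same for the moment, N m; "finger_gap": finger opening in m.
Only numpy, scipy, OpenCV 4.12 (cv2) and the standard library are available. Lean on these libraries where they do the work, as an engineer would, in place of code of your own. Each camera call takes 0.05 s, during which the arm holds its last target.

## Working session

There is one attempt and no reset: what is moved stays moved. The work goes in short steps, Python scripts to look and compute and a tool call to move; the robot and the scene stay as the last step left them, time stands still between calls to the robot, and variables do not carry over. Pictures are saved under pics/ and viewed, and the job is handed in when it is done.

Besides the shell and the picture viewer there is one more tool, called after "Request:" by a JSON object that holds its "fn" and its "kwargs". arm_command: Moves the arm, as the interface text tells. Its arguments: {"type":"object","properties":{"commands":{"type":"array","items":{"type":"array","items":{"type":"number"}}},"force":{"type":"number"}},"required":["commands"]}

```bash
ls; mkdir -p pics; python3 - <<'E'
from station import manip
import cv2
print(manip.get_obs(), manip.tip_extent)
for n in ["top","side","wrist"]:
    c=manip.camera(n); cv2.imwrite(f"pics/{n}0.png",c["image"][:,:,::-1])
    print(n,{k:v for k,v in c.items() if k not in("image","z_map")})
E
```

```text
pics
{'time': 0.0, 'joint_positions': array([-1.16268414,  0.31175673,  0.01400363,  1.51310228, -0.00439134,
        1.31918557, -0.0271957 ]), 'dq': array([-3.12617177e-06, -3.23158017e-04, -4.60748755e-04,  6.83779506e-04,
       -1.75810039e-04,  1.29507027e-03,  1.36977026e-04]), 'effort': array([ 9.99548433e-05, -3.79915988e+01,  1.45773226e-01, -2.30593228e+01,
        1.20864494e-02,  1.36636852e-02,  1.58840612e-05]), 'tool_pos': array([0.2388808 , 0.49478114, 0.30278559]), 'tool_rot': array([-0.68846114,  0.69014587, -0.15782293,  0.15751781]), 'contact_force': array([-0.16056468, -0.27218665, -1.18045086]), 'moment': array([ 0.01629361,  0.00908464, -0.06288295]), 'finger_gap': 0.08558165291835237} 0.0726
top {'fx': 514.2613033733128, 'fy': 514.2613033733128, 'cx': 288.0445647514091, 'cy': 203.87983083426766, 'R': array([[ 0.00334723, -0.99992418,  0.01185025],
       [-0.99610134, -0.00437861, -0.08810762],
       [ 0.08815282, -0.01150913, -0.99604047]]), 't': array([-0.02143249,  0.55226773,  1.64895867])}
side {'fx': 397.34959018625244, 'fy': 397.34959018625244, 'cx': 280.36802732951816, 'cy': 204.12989188322058, 'R': array([[ 0.89593282, -0.44411528,  0.00812461],
       [-0.32549403, -0.66885967, -0.66834151],
       [ 0.3022549 ,  0.59614458, -0.7438102 ]]), 't': array([-0.47805195,  0.23730301,  0.899788  ])}
wrist {'fx': 298.23886806126956, 'fy': 298.23886806126956, 'cx': 276.2260558092428, 'cy': 207.9457995975598, 'hand_eye': array([[-7.59577465e-04,  9.60074209e-01,  2.79744412e-01,
        -7.04155980e-02],
       [ 1.26668853e-03, -2.79743345e-01,  9.60073985e-01,
        -7.00245967e-02],
       [ 9.99998909e-01,  1.08359960e-03, -1.00362825e-03,
         1.17871755e-03],
       [ 0.00000000e+00,  0.00000000e+00,  0.00000000e+00,
         1.00000000e+00]])}
```

View pics/top0.png

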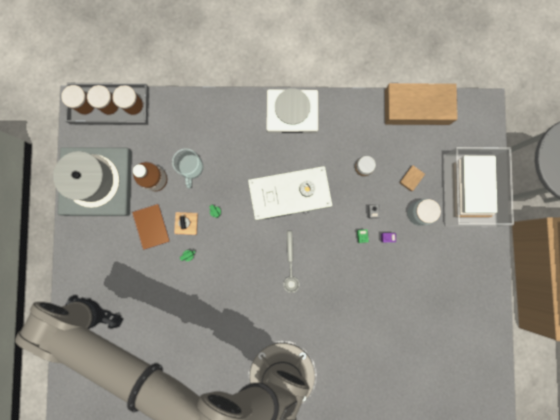

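View pics/side0.png

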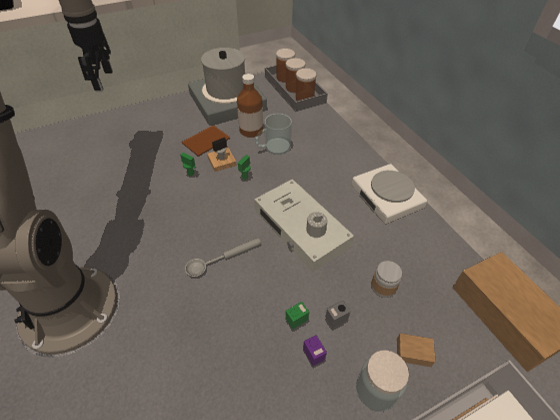

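View pics/wrist0.png

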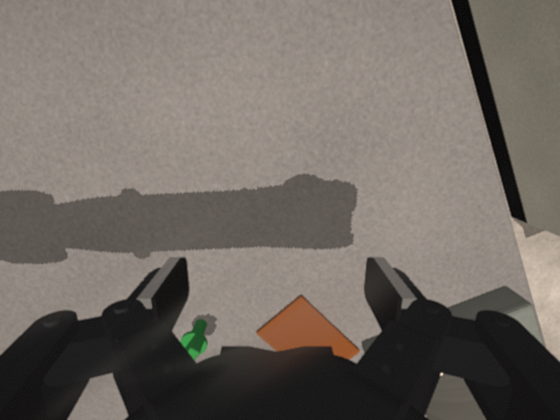

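The top view shows the drive at (290,193) with socket at (270,196) and hub at (307,188). The grey module is at (374,211); its green (363,236) and purple (389,237) look-alikes are not meant. The spindle with its black grip is in the wooden stand at (186,223); the green look-alikes at (215,211) and (188,255) are not meant.

```bash
cat > h.py <<'E'
from station import manip
import numpy as np, cv2
from scipy.spatial.transform import Rotation as Ro
np.set_printoptions(precision=4,suppress=True)
def tool(o=None):
    o=o or manip.get_obs(); q=o["tool_rot"]
    T=np.eye(4);T[:3,:3]=Ro.from_quat([q[1],q[2],q[3],q[0]]).as_matrix();T[:3,3]=o["tool_pos"];return T
def shot(n):
    T=tool();c=manip.camera(n)
    if n=="wrist": M=T@c["hand_eye"]
    else:
        M=np.eye(4);M[:3,:3]=c["R"].T;M[:3,3]=-c["R"].T@c["t"]
    c["M"]=M;return c
def pts(c,us,vs,z=None):
    us=np.asarray(us,float);vs=np.asarray(vs,float)
    if z is None: z=c["z_map"][vs.astype(int),us.astype(int)]
    p=np.stack([(us-c["cx"])/c["fx"]*z,(vs-c["cy"])/c["fy"]*z,z+0*us],-1)
    return p@c["M"][:3,:3].T+c["M"][:3,3]
def onplane(c,us,vs,h):
    us=np.asarray(us,float);vs=np.asarray(vs,float)
    d=np.stack([(us-c["cx"])/c["fx"],(vs-c["cy"])/c["fy"],1+0*us],-1)@c["M"][:3,:3].T
    o=c["M"][:3,3];return o+d*((h-o[2])/d[...,2])[...,None]
def proj(c,X):
    X=np.atleast_2d(X);p=(X-c["M"][:3,3])@c["M"][:3,:3]
    return np.stack([p[:,0]/p[:,2]*c["fx"]+c["cx"],p[:,1]/p[:,2]*c["fy"]+c["cy"]],-1)
def cloud(c,n,k=3,mask=None):
    out=[]
    for d in manip.cut_out(n,k) if isinstance(k,str) else []:
        v,u=np.nonzero(d["region"]&(c["z_map"]>0));out.append((d["conf"],d["rect"],pts(c,u,v)))
    return out
E
python3 - <<'E'
from h import *
c=shot("top")
np.save("top.npy",c,allow_pickle=True)
for n in ["drive","spindle","stand","module","hub_mouth","vinegar_bottle","culture_jar","measuring_cup","tea_tin","stir_spoon","label_box","sheet_pack"]:
    for cf,r,p in cloud(c,"top",n)[:4]:
        if len(p)<5: continue
        hi=p[:,2].max(); 
        b=cv2.minAreaRect(p[:,:2].astype(np.float32)*1000)
        print(n,round(cf,2),np.round(r),"zmax %.3f"%hi,"med",np.median(p,0),"rect",np.round(b[0]),np.round(b[1]),round(b[2],1))
E
```

```text
drive 0.65 [251. 166. 334. 220.] zmax 0.096 med [ 0.5857 -0.0252  0.0453] rect [589. -27.] [146. 261.] 10.3
spindle 0.75 [301. 181. 314. 199.] zmax 0.096 med [ 0.5974 -0.078   0.086 ] rect [598. -79.] [46. 47.] 41.0
spindle 0.63 [211. 206. 222. 218.] zmax 0.082 med [0.5263 0.2119 0.069 ] rect [526. 213.] [36. 34.] 70.1
spindle 0.57 [183. 252. 194. 264.] zmax 0.082 med [0.3863 0.2956 0.0698] rect [388. 297.] [28. 37.] 44.9
spindle 0.4 [182. 213. 190. 230.] zmax 0.091 med [0.4903 0.3082 0.0764] rect [489. 310.] [36. 35.] 46.8
stand 0.71 [406. 201. 442. 222.] zmax 0.118 med [ 0.5243 -0.4403  0.1075] rect [ 538. -460.] [ 77. 109.] 44.5
stand 0.55 [171. 212. 198. 234.] zmax 0.091 med [0.4859 0.3081 0.0181] rect [490. 315.] [79. 72.] 90.0
stand 0.19 [400. 168. 423. 188.] zmax 0.041 med [ 0.6383 -0.4242  0.0303] rect [ 640. -426.] [50. 70.] 54.7
module 0.62 [368. 203. 381. 216.] zmax 0.070 med [ 0.5292 -0.2926  0.055 ] rect [ 530. -294.] [42. 32.] 0.5
module 0.59 [355. 231. 370. 244.] zmax 0.067 med [ 0.4482 -0.2569  0.0553] rect [ 450. -258.] [41. 29.] 7.0
module 0.45 [410. 199. 442. 221.]
[... 609 characters left out ...]
3. 304.] [ 84. 114.] 60.6
measuring_cup 0.67 [370. 205. 381. 216.] zmax 0.070 med [ 0.5305 -0.2926  0.0549] rect [ 530. -299.] [41. 43.] 87.7
stir_spoon 0.95 [285. 233. 301. 294.] zmax 0.028 med [ 0.3096 -0.0294  0.0112] rect [365. -30.] [187.  49.] 1.3
stir_spoon 0.65 [249. 169. 332. 219.] zmax 0.096 med [ 0.5859 -0.0252  0.0454] rect [589. -27.] [144. 258.] 10.9
label_box 0.88 [399. 167. 423. 190.] zmax 0.041 med [ 0.6388 -0.4243  0.0299] rect [ 639. -429.] [56. 71.] 54.2
label_box 0.36 [249. 170. 334. 218.] zmax 0.096 med [ 0.5856 -0.0254  0.0454] rect [590. -28.] [146. 257.] 13.1
sheet_pack 0.63 [132. 201. 173. 249.] zmax 0.020 med [0.4793 0.4272 0.0074] rect [479. 430.] [133.  97.] 18.2
```

```bash
cat >> h.py <<'E'
def down(yaw):
    # tool y down; tool z horizontal at angle yaw (jaw direction)
    z=np.array([np.cos(yaw),np.sin(yaw),0]);y=np.array([0,0,-1.]);x=np.cross(y,z)
    return np.stack([x,y,z],1)
def delta(p,yaw,T=None,half=True):
    T=tool() if T is None else T
    best=None
    for yy in ([yaw,yaw+np.pi] if half else [yaw]):
        r=Ro.from_matrix(T[:3,:3].T@down(yy)).as_rotvec()
        if best is None or np.linalg.norm(r)<np.linalg.norm(best): best=r
    return T[:3,:3].T@(np.asarray(p)-T[:3,3])*100, best
E
python3 - <<'E'
from h import *
T=tool();print(T)
print(delta([.50,-.29,.30],np.deg2rad(-90)),delta([.50,-.29,.30],np.deg2rad(90)))
E
```

```text
[[ 0.9006  0.0001  0.4347  0.2391]
 [-0.4347  0.0001  0.9006  0.4953]
 [ 0.     -1.      0.0001  0.3039]
 [ 0.      0.      0.      1.    ]]
(array([ 57.6345,   0.3891, -59.384 ]), array([-0.0001, -0.4497,  0.0001])) (array([ 57.6345,   0.3891, -59.384 ]), array([-0.0001, -0.4497,  0.0001]))
```

Request:
{"fn": "arm_command", "kwargs": {"commands": [[57.6, 0.4, -59.4, 0, -0.45, 0, 0], [57.6, 0.4, -59.4, 0, -0.45, 0, 0], [57.6, 0.4, -59.4, 0, -0.45, 0, 0], [57.6, 0.4, -59.4, 0, -0.45, 0, 0], [57.6, 0.4, -59.4, 0, -0.45, 0, 0], [57.6, 0.4, -59.4, 0, -0.45, 0, 0], [57.6, 0.4, -59.4, 0, -0.45, 0, 0], [57.6, 0.4, -59.4, 0, -0.45, 0, 0], [57.6, 0.4, -59.4, 0, -0.45, 0, 0], [57.6, 0.4, -59.4, 0, -0.45, 0, 0], [57.6, 0.4, -59.4, 0, -0.45, 0, 0], [57.6, 0.4, -59.4, 0, -0.45, 0, 0], [57.6, 0.4, -59.4, 0, -0.45, 0, 0], [57.6, 0.4, -59.4, 0, -0.45, 0, 0], [57.6, 0.4, -59.4, 0, -0.45, 0, 0], [57.6, 0.4, -59.4, 0, -0.45, 0, 0], [57.6, 0.4, -59.4, 0, -0.45, 0, 0], [57.6, 0.4, -59.4, 0, -0.45, 0, 0], [57.6, 0.4, -59.4, 0, -0.45, 0, 0], [57.6, 0.4, -59.4, 0, -0.45, 0, 0]]}}

```text
time: 2.8
tool_pos: [0.4999, -0.2884, 0.2998]
tool_rot: [0.708, -0.706, -0.001, 0.001]
contact_force: [0.4, 0.0, 0.5]
finger_gap: 0.0858
```

```bash
python3 - <<'E'
from h import *
print(tool(),manip.get_obs()["joint_positions"])
c=shot("wrist"); cv2.imwrite("pics/w1.png",c["image"][:,:,::-1])
for cf,r,p in cloud(c,"wrist","module")[:4]:
    hi=p[(p[:,2]>0.045)]
    b=cv2.minAreaRect(hi[:,:2].astype(np.float32)*1000) if len(hi) else None
    print(cf,np.round(r),np.median(hi,0),b)
E
```

```text
[[ 1.      0.0001 -0.0023  0.4999]
 [ 0.0023  0.0019  1.     -0.2884]
 [ 0.0001 -1.      0.0019  0.2998]
 [ 0.      0.      0.      1.    ]] [ 0.0133  0.4242  0.6941  1.4601 -0.2744  1.3566  2.2954]
0.9 [255. 187. 286. 229.] [ 0.5242 -0.292   0.056 ] ((526.3275146484375, -291.9728698730469), (42.57680892944336, 29.700580596923828), 1.5676645040512085)
0.69 [204. 118. 252. 145.] [ 0.4422 -0.3385  0.0561] ((442.38995361328125, -338.968017578125), (28.93475341796875, 42.42917251586914), 0.18299788236618042)
0.64 [294. 117. 324. 159.] [ 0.4463 -0.2563  0.056 ] ((446.8220520019531, -255.97315979003906), (40.612789154052734, 30.038969039916992), 6.033498287200928)
0.35 [434. 250. 495. 305.] [ 0.5891 -0.0844  0.0842] ((597.6961669921875, -73.55010986328125), (58.64672088623047, 48.749916076660156), 43.89451217651367)
```

View pics/w1.png

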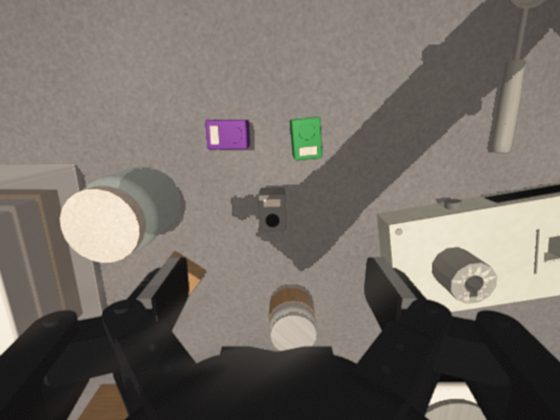

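Grey module at (271,210) px in the wrist view → (0.5263, −0.2920), top at 0.056, footprint 42.6×29.7 mm, which matches. Green (307,138) and purple (227,134) are the look-alikes.

```bash
python3 - <<'E'
from h import *
print(delta([.5263,-.2920,.094],np.deg2rad(91.6)))
E
```

```text
(array([ 2.6152, 20.6087, -0.4321]), array([-0.0016, -0.0248,  0.0007]))
```

Request:
{"fn": "arm_command", "kwargs": {"commands": [[2.6, 3, -0.4, 0, -0.025, 0, 0], [2.6, 8, -0.4, 0, -0.025, 0, 0], [2.6, 12, -0.4, 0, -0.025, 0, 0], [2.6, 16, -0.4, 0, -0.025, 0, 0], [2.6, 19, -0.4, 0, -0.025, 0, 0], [2.6, 20.6, -0.4, 0, -0.025, 0, 0], [2.6, 20.6, -0.4, 0, -0.025, 0, 0], [2.6, 20.6, -0.4, 0, -0.025, 0, 0], [2.6, 20.6, -0.4, 0, -0.025, 0, 255], [2.6, 20.6, -0.4, 0, -0.025, 0, 255], [2.6, 20.6, -0.4, 0, -0.025, 0, 255], [2.6, 20.6, -0.4, 0, -0.025, 0, 255], [2.6, 20.6, -0.4, 0, -0.025, 0, 255], [2.6, 20.6, -0.4, 0, -0.025, 0, 255]], "force": 40}}

```text
time: 4.3
tool_pos: [0.5265, -0.2921, 0.0949]
tool_rot: [0.707, -0.707, -0.011, 0.009]
contact_force: [-0.1, -1.1, 5.1]
finger_gap: 0.0292
```

```bash
python3 - <<'E'
from h import *
print(tool(),manip.get_obs()["finger_gap"])
E
```

```text
[[ 0.9996  0.0019 -0.028   0.5265]
 [ 0.028   0.0011  0.9996 -0.2921]
 [ 0.002  -1.      0.001   0.0949]
 [ 0.      0.      0.      1.    ]] 0.02922278602456236
```

```bash
python3 - <<'E'
from h import *
print(delta([.65,-.02,.30],np.deg2rad(101)))
E
```

```text
(array([ 13.1439, -20.4543,  26.8692]), array([-0.0008, -0.164 ,  0.002 ]))
```

Request:
{"fn": "arm_command", "kwargs": {"commands": [[0, -4, 0, 0, 0, 0, 255], [0, -9, 0, 0, 0, 0, 255], [0, -14, 0, 0, 0, 0, 255], [3, -18, 5, 0, -0.1, 0, 255], [6, -20.5, 9, 0, -0.16, 0, 255], [9, -20.5, 13, 0, -0.16, 0, 255], [11, -20.5, 17, 0, -0.16, 0, 255], [13.1, -20.5, 21, 0, -0.16, 0, 255], [13.1, -20.5, 24, 0, -0.16, 0, 255], [13.1, -20.5, 26.9, 0, -0.16, 0, 255], [13.1, -20.5, 26.9, 0, -0.16, 0, 255], [13.1, -20.5, 26.9, 0, -0.16, 0, 255], [13.1, -20.5, 26.9, 0, -0.16, 0, 255]]}}

```text
time: 5.6
tool_pos: [0.649, -0.0217, 0.2999]
tool_rot: [-0.704, 0.704, 0.066, -0.065]
contact_force: [-0.7, -0.3, -1.8]
finger_gap: 0.03
```

```bash
python3 - <<'E'
from h import *
print(tool(),manip.get_obs()["finger_gap"])
c=shot("wrist"); cv2.imwrite("pics/w2.png",c["image"][:,:,::-1]); np.save("w2.npy",c,allow_pickle=True)
E
```

```text
[[ 0.9829  0.0006 -0.1843  0.649 ]
 [ 0.1843 -0.0007  0.9829 -0.0217]
 [ 0.0004 -1.     -0.0008  0.2999]
 [ 0.      0.      0.      1.    ]] 0.030014444764489428
```

View pics/w2.png

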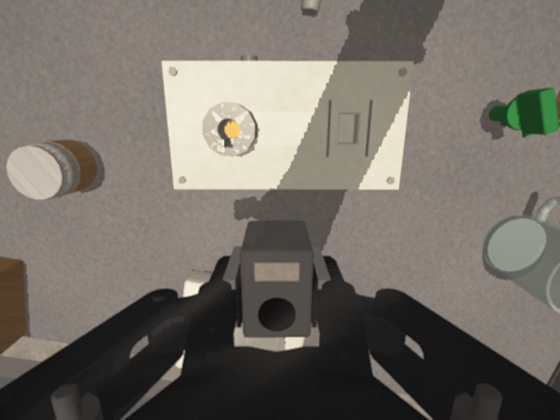

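The drive spans (163–412, 60–190), socket at (347,128), hub at (230,129), module held in the jaws. I'll enlarge the socket and hub.

```bash
python3 - <<'E'
from h import *
c=np.load("w2.npy",allow_pickle=True).item()
im=c["image"][:,:,::-1]
a=cv2.resize(im[95:165,195:265],(400,400),interpolation=cv2.INTER_CUBIC)
b=cv2.resize(im[95:165,312:382],(400,400),interpolation=cv2.INTER_CUBIC)
cv2.imwrite("pics/w2z.png",np.hstack([a,b]))
# drive top
P=pts(c,*np.meshgrid(np.arange(560),np.arange(420)),None)
m=(abs(P[...,2]-.045)<.006)&(c["z_map"]>0); m[230:]=0
n,l,s,_=cv2.connectedComponentsWithStats(m.astype(np.uint8));k=1+np.argmax(s[1:,4]);m=l==k
print(s[k],np.median(P[m],0))
b=cv2.minAreaRect(P[m][:,:2].astype(np.float32)*1000);print("drive",b)
# socket: hole lower than top
h=(P[...,2]<.04)&(c["z_map"]>0); h[:100]=0;h[155:]=0;h[:,:325]=0;h[:,372:]=0
v,u=np.nonzero(h);print("hole px",u.min(),u.max(),v.min(),v.max(),len(u),np.median(P[h][:,2]))
t=(P[...,2]>.082)&(P[...,2]<.092)&(c["z_map"]>0);t[200:]=0
v,u=np.nonzero(t);print("hub",len(u),cv2.minEnclosingCircle(P[t][:,:2].astype(np.float32)*1000),np.median(P[t],0))
for n in ["socket_mouth","drive","hub_mouth","keyway"]:
  for d in manip.look_for("wrist",n)[:3]: print(n,d["conf"],np.round(d["rect"],1))
E
```

```text
[  162    60   252   129 27508] [ 0.576  -0.0158  0.0449]
drive ((584.7652587890625, -22.4248046875), (130.54495239257812, 250.9051055908203), 10.669856071472168)
hole px 338 358 113 142 534 0.024959535797127508
hub 1848 ((595.1173706054688, -76.52686309814453), 24.7296142578125) [ 0.5936 -0.0775  0.087 ]
socket_mouth 0.56 [164.7  54.6 413.8 188.3]
socket_mouth 0.16 [300.2   0.7 318.4  15.1]
drive 0.86 [165.2  53.3 411.2 192.3]
drive 0.7 [203.5 103.3 260.  156.3]
hub_mouth 0.79 [203.7 103.6 257.9 153.7]
keyway 0.85 [204.2  99.8 257.9 156.3]
```

View pics/w2z.png

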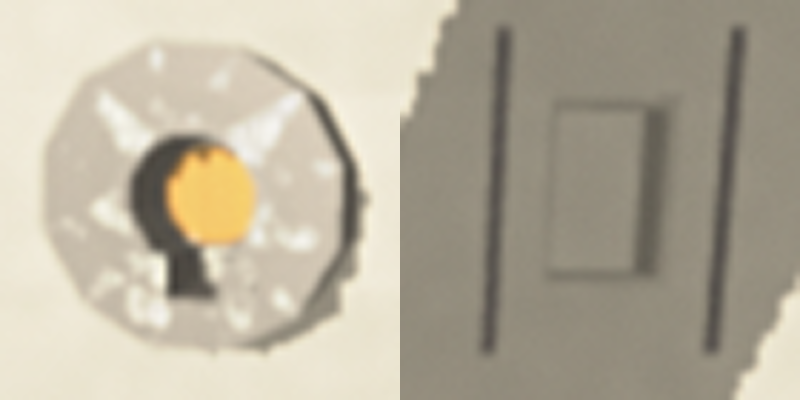

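```bash
python3 - <<'E'
from h import *
c=np.load("w2.npy",allow_pickle=True).item()
print("socket", onplane(c,[348.8],[128.2],.045))
q=onplane(c,195+np.array([192,168,215,192])/5.714,95+np.array([190,297,297,297])/5.714,.087);print(q)
d=(q[1]+q[2])/2-np.array([.5951,-.0765,.087]);print("kw yaw",np.rad2deg(np.arctan2(d[1],d[0])),np.linalg.norm(d))
P=pts(c,*np.meshgrid(np.arange(560),np.arange(420)),None)
T=tool()
PT=(P-T[:3,3])@T[:3,:3]
m=(c["z_map"]>0)&(abs(PT[...,2])<.05)&(PT[...,1]>.02)&(PT[...,1]<.07);m[:,:235]=0;m[:,320:]=0
v,u=np.nonzero(m);print(len(u),u.min(),u.max(),v.min(),v.max())
h,e=np.histogram(PT[m][:,1],bins=np.arange(.02,.07,.002));print(list(zip(np.round(e,3),h)))
E
```

```text
socket [[0.5732 0.0417 0.045 ]]
[[ 0.5946 -0.0763  0.087 ]
 [ 0.612  -0.0778  0.087 ]
 [ 0.6106 -0.0702  0.087 ]
 [ 0.6113 -0.0739  0.087 ]]
kw yaw 8.805554690339044 0.01641135172541879
8841 235 319 224 341
[(np.float64(0.02), np.int64(0)), (np.float64(0.022), np.int64(2)), (np.float64(0.024), np.int64(1)), (np.float64(0.026), np.int64(5)), (np.float64(0.028), np.int64(21)), (np.float64(0.03), np.int64(38)), (np.float64(0.032), np.int64(60)), (np.float64(0.034), np.int64(430)), (np.float64(0.036), np.int64(280)), (np.float64(0.038), np.int64(4696)), (np.float64(0.04), np.int64(1506)), (np.float64(0.042), np.int64(181)), (np.float64(0.044), np.int64(159)), (np.float64(0.046), np.int64(159)), (np.float64(0.048), np.int64(137)), (np.float64(0.05), np.int64(144)), (np.float64(0.052), np.int64(130)), (np.float64(0.054), np.int64(124)), (np.float64(0.056), np.int64(131)), (np.float64(0.058), np.int64(114)), (np.float64(0.06), np.int64(114)), (np.float64(0.062), np.int64(115)), (np.float64(0.064), np.int64(106)), (np.float64(0.066), np.int64(106))]
```

```bash
python3 - <<'E'
from h import *
c=np.load("w2.npy",allow_pickle=True).item()
P=pts(c,*np.meshgrid(np.arange(560),np.arange(420)),None)
T=tool();PT=(P-T[:3,3])@T[:3,:3]
m=(c["z_map"]>0)&(abs(PT[...,1]-.0395)<.0025)&(abs(PT[...,2])<.014)&(abs(PT[...,0])<.04)
q=PT[m];print(len(q),np.percentile(q,[.5,2,50,98,99.5],axis=0))
im=c["image"][:,:,::-1]
cv2.imwrite("pics/w2m.png",cv2.resize(im[215:350,225:330],None,fx=5,fy=4.4,interpolation=cv2.INTER_CUBIC))
# front vertical face: x coordinate
f=(c["z_map"]>0)&(PT[...,1]>.044)&(PT[...,1]<.066)&(abs(PT[...,2])<.012)&(abs(PT[...,0])<.04)
print("face x",np.percentile(PT[f],[5,50,95],axis=0))
A=np.c_[PT[m],np.ones(m.sum())];print("top tilt",np.linalg.lstsq(A[:,[0,2,3]],A[:,1],rcond=None)[0])
F=PT[f];print("face yaw/tilt x~z,y",np.linalg.lstsq(np.c_[F[:,2],F[:,1],np.ones(len(F))],F[:,0],rcond=None)[0])
E
```

```text
5935 [[-0.0214  0.0375 -0.0138]
 [-0.021   0.0379 -0.0134]
 [-0.0028  0.0394 -0.0001]
 [ 0.0187  0.041   0.0134]
 [ 0.0197  0.0416  0.0139]]
face x [[-0.0216  0.045  -0.0108]
 [-0.0213  0.0538 -0.0001]
 [-0.0209  0.0647  0.0108]]
top tilt [-0.0097  0.0075  0.0394]
face yaw/tilt x~z,y [ 0.0003 -0.0033 -0.0211]
```

View pics/w2m.png

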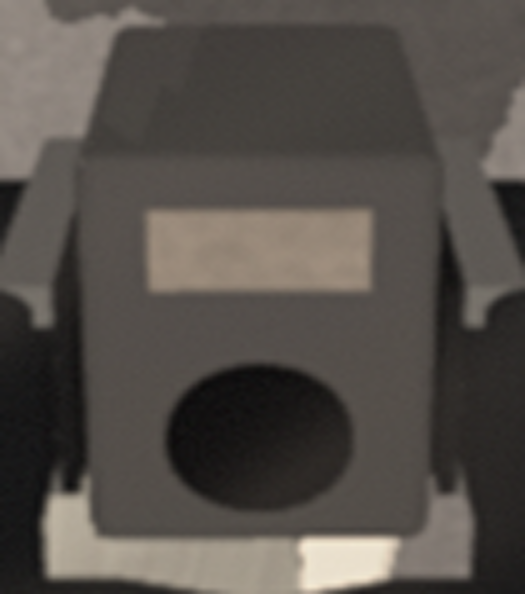

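```bash
python3 - <<'E'
from h import *
print(delta([.5730,.0416,.149],np.deg2rad(100.67)))
E
```

```text
(array([-6.3804, 15.1391,  7.5691]), array([-0.0004, -0.0004,  0.002 ]))
```

Request:
{"fn": "arm_command", "kwargs": {"commands": [[-3, 0, 4, 0, 0, 0, 255], [-6.4, 3, 7.6, 0, 0, 0.002, 255], [-6.4, 7, 7.6, 0, 0, 0.002, 255], [-6.4, 11, 7.6, 0, 0, 0.002, 255], [-6.4, 14, 7.6, 0, 0, 0.002, 255], [-6.4, 15.1, 7.6, 0, 0, 0.002, 255], [-6.4, 15.1, 7.6, 0, 0, 0.002, 255], [-6.4, 15.1, 7.6, 0, 0, 0.002, 255]]}}

```text
time: 6.65
tool_pos: [0.5741, 0.0414, 0.151]
tool_rot: [0.704, -0.704, -0.066, 0.064]
contact_force: [-0.5, -0.3, -1.1]
finger_gap: 0.0294
```

```bash
python3 - <<'E'
from h import *
print(tool(),manip.get_obs()["contact_force"]);print(delta([.5730,.0416,.124],np.deg2rad(100.67)))
c=shot("wrist"); cv2.imwrite("pics/w3.png",c["image"][:,:,::-1]); np.save("w3.npy",c,allow_pickle=True)
E
```

```text
[[ 0.9829  0.0031 -0.1841  0.5741]
 [ 0.1841  0.0003  0.9829  0.0414]
 [ 0.0031 -1.     -0.0002  0.151 ]
 [ 0.      0.      0.      1.    ]] [-0.4801 -0.2705 -1.126 ]
(array([-0.114 ,  2.7002,  0.0432]), array([ 0.0002, -0.0011,  0.0031]))
```

View pics/w3.png

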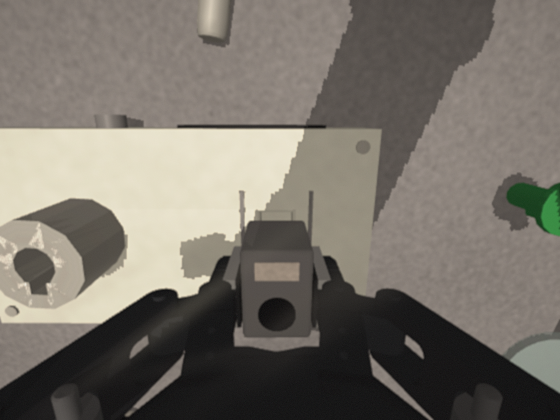

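Request:
{"fn": "arm_command", "kwargs": {"commands": [[-0.1, 0.3, 0.05, 0, 0, 0.003, 255], [-0.1, 0.6, 0.05, 0, 0, 0.003, 255], [-0.1, 0.8, 0.05, 0, 0, 0.003, 255], [-0.1, 1.0, 0.05, 0, 0, 0.003, 255], [-0.1, 1.2, 0.05, 0, 0, 0.003, 255], [-0.1, 1.4, 0.05, 0, 0, 0.003, 255], [-0.1, 1.5, 0.05, 0, 0, 0.003, 255], [-0.1, 1.5, 0.05, 0, 0, 0.003, 255]]}}

```text
time: 7.5
tool_pos: [0.5733, 0.0417, 0.1363]
tool_rot: [-0.704, 0.704, 0.066, -0.065]
contact_force: [0.3, -1.0, -1.3]
finger_gap: 0.0298
```

Request:
{"fn": "arm_command", "kwargs": {"commands": [[0, 0.2, 0, 0, 0, 0, 255], [0, 0.4, 0, 0, 0, 0, 255], [0, 0.6, 0, 0, 0, 0, 255], [0, 0.8, 0, 0, 0, 0, 255], [0, 1.0, 0, 0, 0, 0, 255], [0, 1.15, 0, 0, 0, 0, 255], [0, 1.25, 0, 0, 0, 0, 255], [0, 1.3, 0, 0, 0, 0, 255], [0, 1.3, 0, 0, 0, 0, 255]]}}

```text
time: 8.4
tool_pos: [0.5732, 0.0417, 0.124]
tool_rot: [0.704, -0.704, -0.066, 0.065]
contact_force: [-2.7, -0.1, 4.5]
finger_gap: 0.0293
```

Request:
{"fn": "arm_command", "kwargs": {"commands": [[0, 0.1, 0, 0, 0, 0, 255], [0, 0.15, 0, 0, 0, 0, 255], [0, 0.15, 0, 0, 0, 0, 255], [0, 0.15, 0, 0, 0, 0, 255]]}}

```text
time: 8.8
tool_pos: [0.5733, 0.0416, 0.1239]
tool_rot: [0.704, -0.704, -0.066, 0.065]
contact_force: [-4.2, -0.2, 9.3]
finger_gap: 0.0297
```

Request:
{"fn": "arm_command", "kwargs": {"commands": [[0, 0, 0, 0, 0, 0, 0], [0, 0, 0, 0, 0, 0, 0], [0, 0, 0, 0, 0, 0, 0], [0, 0, 0, 0, 0, 0, 0], [0, -3, 0, 0, 0, 0, 0], [0, -7, 0, 0, 0, 0, 0], [0, -12, 0, 0, 0, 0, 0], [0, -16, 0, 0, 0, 0, 0], [0, -17.5, 0, 0, 0, 0, 0], [0, -17.5, 0, 0, 0, 0, 0]]}}

```text
time: 9.8
tool_pos: [0.5747, 0.0411, 0.302]
tool_rot: [0.705, -0.704, -0.068, 0.063]
contact_force: [0.3, -0.9, 0.6]
finger_gap: 0.0853
```

```bash
python3 - <<'E'
from h import *
T=tool();print(T)
c=shot("wrist"); cv2.imwrite("pics/w4.png",c["image"][:,:,::-1]); np.save("w4.npy",c,allow_pickle=True)
for cf,r,p in cloud(c,"wrist","module")[:3]:
    z=p[:,2];hi=p[z>.075]
    if len(hi)>30:print(cf,np.round(r),np.median(hi,0),cv2.minAreaRect(hi[:,:2].astype(np.float32)*1000))
print(delta([.475,.31,.30],np.deg2rad(100)))
E
```

```text
[[ 0.9829  0.0076 -0.1841  0.5747]
 [ 0.184   0.0019  0.9829  0.0411]
 [ 0.0078 -1.      0.0005  0.302 ]
 [ 0.      0.      0.      1.    ]]
0.57 [258. 167. 293. 210.] [0.5714 0.0419 0.085 ] ((572.8140258789062, 42.027584075927734), (41.688514709472656, 29.747684478759766), 11.178309440612793)
(array([-4.6613, -0.1662, 28.1904]), array([-0.0013,  0.0106, -0.0002]))
```

View pics/w4.png

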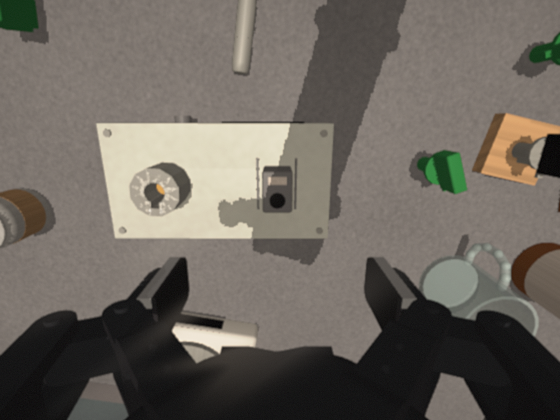

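The module at (277,190) sits at (0.5728, 0.0420), top 0.085, yaw 11.2°, so it is fully home. Next, the spindle.

Request:
{"fn": "arm_command", "kwargs": {"commands": [[-4.6, -1, 5, 0, 0, 0, 0], [-4.6, -1, 10, 0, 0, 0, 0], [-4.6, -1, 15, 0, 0, 0, 0], [-4.6, -1, 20, 0, 0, 0, 0], [-4.6, -1, 25, 0, 0, 0, 0], [-4.6, -1, 28.2, 0, 0, 0, 0], [-4.6, -1, 28.2, 0, 0, 0, 0], [-4.6, -1, 28.2, 0, 0, 0, 0]]}}

```text
time: 10.7
tool_pos: [0.4739, 0.3116, 0.3055]
tool_rot: [-0.703, 0.705, 0.065, -0.069]
contact_force: [-0.3, -1.6, -0.4]
finger_gap: 0.0855
```

```bash
python3 - <<'E'
from h import *
T=tool();print(T,manip.get_obs()["joint_positions"])
c=shot("wrist"); cv2.imwrite("pics/w5.png",c["image"][:,:,::-1]); np.save("w5.npy",c,allow_pickle=True)
for n in ["spindle","stand"]:
  for cf,r,p in cloud(c,"wrist",n)[:4]:
    z=p[:,2];hi=p[z>z.max()-.008]
    if len(hi)>30:print(n,cf,np.round(r),np.median(hi,0),cv2.minAreaRect(hi[:,:2].astype(np.float32)*1000))
im=c["image"][:,:,::-1]
cv2.imwrite("pics/w5z.png",cv2.resize(im[130:270,200:350],None,fx=5,fy=4.2,interpolation=cv2.INTER_CUBIC))
E
```

```text
[[ 0.9821 -0.0046 -0.1882  0.4739]
 [ 0.1882 -0.0022  0.9821  0.3116]
 [-0.0049 -1.     -0.0014  0.3055]
 [ 0.      0.      0.      1.    ]] [-0.9602  0.369   0.4841  1.4702 -0.1731  1.3501  1.295 ]
spindle 0.91 [168. 195. 204. 238.] [0.5214 0.2184 0.0738] ((522.8761596679688, 218.2179412841797), (41.81452560424805, 13.600462913513184), 32.152252197265625)
spindle 0.76 [266. 184. 294. 227.] [0.4853 0.3158 0.0827] ((486.4290466308594, 315.9783630371094), (41.66053009033203, 13.948570251464844), 8.452563285827637)
spindle 0.61 [263.  86. 312. 117.] [0.383  0.3029 0.0738] ((383.0256652832031, 302.69775390625), (14.073843002319336, 41.537750244140625), 29.709543228149414)
```

View pics/w5.png

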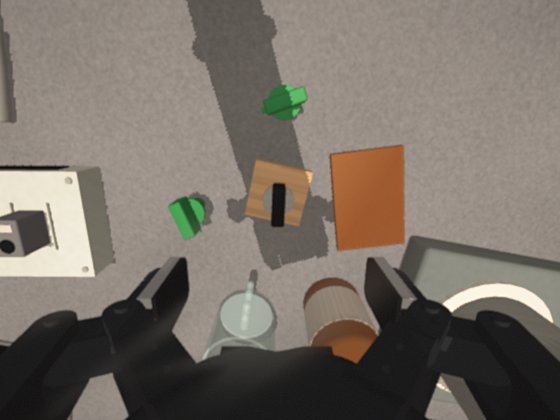

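View pics/w5z.png

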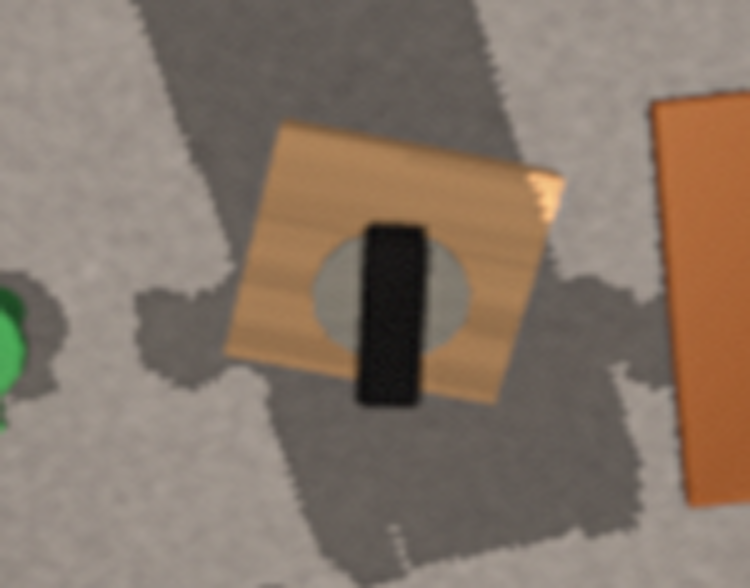

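The black-gripped spindle in the wooden stand at (278,205) is the one meant: bar 41.7×13.9 mm at (0.4864, 0.3160), top 0.083. The green ones at (187,215) and (286,102) are the look-alikes. Which end carries the key isn't visible yet, so I'll check the side view.

```bash
python3 - <<'E'
from h import *
c=shot("side"); im=c["image"][:,:,::-1]
print(c["M"][:3,3])
O=np.array([.4864,.3160,.009]);y=np.deg2rad(8.45)
for s in (1,-1): print(proj(c,O+[s*.014*np.cos(y),s*.014*np.sin(y),.019]),proj(c,O+[s*.019*np.cos(y),s*.019*np.sin(y),.041]))
cv2.imwrite("pics/s5.png",cv2.resize(im[125:180,190:260],(770,600),interpolation=cv2.INTER_CUBIC))
E
```

```text
[ 0.2336 -0.59    0.8318]
[[224.6994 152.9945]] [[225.445  146.8424]]
[[216.6459 156.4041]] [[214.3565 151.465 ]]
```

View pics/s5.png

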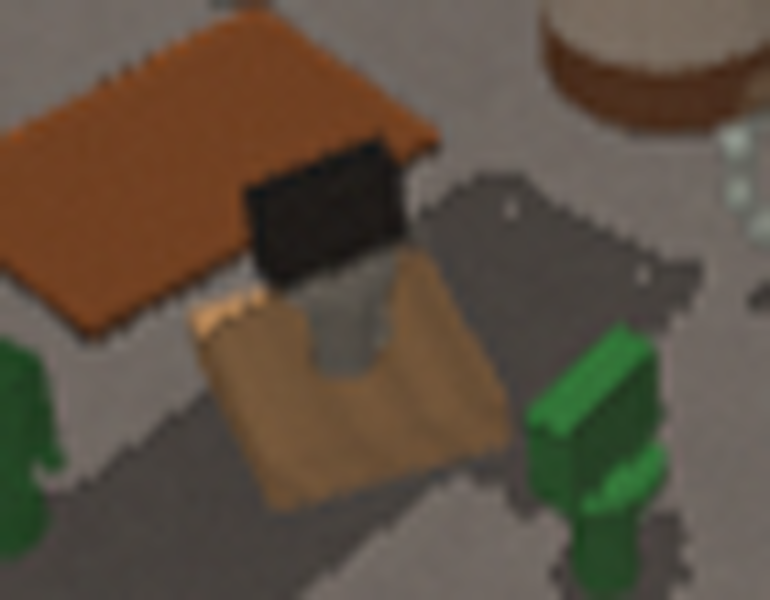

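The side crop shows the key protruding from the shaft on the right, at zoom (380,330), which is the +x end. I'll grasp with the jaws across y.

```bash
python3 - <<'E'
from h import *
print(delta([.4864,.3160,.1275],np.deg2rad(98.45)))
E
```

```text
(array([ 1.1704, 18.0189,  0.6048]), array([ 0.0001,  0.034 , -0.0013]))
```

Request:
{"fn": "arm_command", "kwargs": {"commands": [[1.2, 3, 0.6, 0, 0.034, -0.001, 0], [1.2, 7, 0.6, 0, 0.034, -0.001, 0], [1.2, 11, 0.6, 0, 0.034, -0.001, 0], [1.2, 14, 0.6, 0, 0.034, -0.001, 0], [1.2, 15, 0.6, 0, 0.034, -0.001, 0], [1.2, 15, 0.6, 0, 0.034, -0.001, 0]]}}

```text
time: 11.5
tool_pos: [0.4864, 0.3145, 0.1565]
tool_rot: [-0.704, 0.706, 0.05, -0.052]
contact_force: [-0.6, -0.8, 0.5]
finger_gap: 0.0853
```

```bash
python3 - <<'E'
from h import *
print(delta([.4864,.3160,.1275],np.deg2rad(98.45)))
c=shot("wrist"); cv2.imwrite("pics/w6.png",c["image"][:,:,::-1])
p=pts(c,*np.meshgrid(np.arange(560),np.arange(420)),None)
m=(abs(p[...,2]-.083)<.003)&(c["z_map"]>0)&(np.hypot(p[...,0]-.486,p[...,1]-.316)<.03)
print(m.sum(),cv2.minAreaRect(p[m][:,:2].astype(np.float32)*1000),np.median(p[m],0))
E
```

```text
(array([0.0296, 2.901 , 0.1547]), array([ 0.0019, -0.002 , -0.003 ]))
1877 ((486.665771484375, 316.1106262207031), (42.149986267089844, 13.818732261657715), 8.807476043701172) [0.4851 0.316  0.0828]
```

View pics/w6.png

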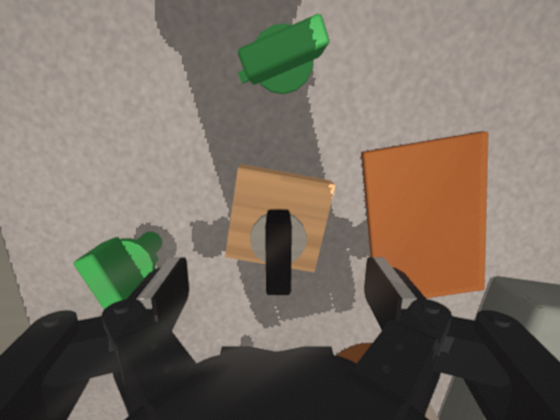

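Request:
{"fn": "arm_command", "kwargs": {"commands": [[0, 1, 0.16, 0.002, -0.006, -0.003, 0], [0, 2, 0.16, 0.002, -0.006, -0.003, 0], [0, 2.9, 0.16, 0.002, -0.006, -0.003, 0], [0, 2.9, 0.16, 0.002, -0.006, -0.003, 0], [0, 2.9, 0.16, 0.002, -0.006, -0.003, 0], [0, 2.9, 0.16, 0.002, -0.006, -0.003, 255], [0, 2.9, 0.16, 0.002, -0.006, -0.003, 255], [0, 2.9, 0.16, 0.002, -0.006, -0.003, 255], [0, 2.9, 0.16, 0.002, -0.006, -0.003, 255], [0, 2.9, 0.16, 0.002, -0.006, -0.003, 255], [0, 2.9, 0.16, 0.002, -0.006, -0.003, 255], [0, 2.9, 0.16, 0.002, -0.006, -0.003, 255]], "force": 60}}

```text
time: 12.75
tool_pos: [0.4874, 0.3168, 0.1295]
tool_rot: [0.706, -0.704, -0.055, 0.052]
contact_force: [0.1, -1.1, 0.7]
finger_gap: 0.0131
```

```bash
python3 - <<'E'
from h import *
print(tool());print(manip.get_obs()["contact_force"])
c=shot("wrist"); cv2.imwrite("pics/w7.png",c["image"][:,:,::-1])
E
```

```text
[[ 0.9885  0.0034 -0.1513  0.4874]
 [ 0.1513  0.0024  0.9885  0.3168]
 [ 0.0037 -1.      0.0018  0.1295]
 [ 0.      0.      0.      1.    ]]
[ 0.0557 -1.1223  0.672 ]
```

View pics/w7.png

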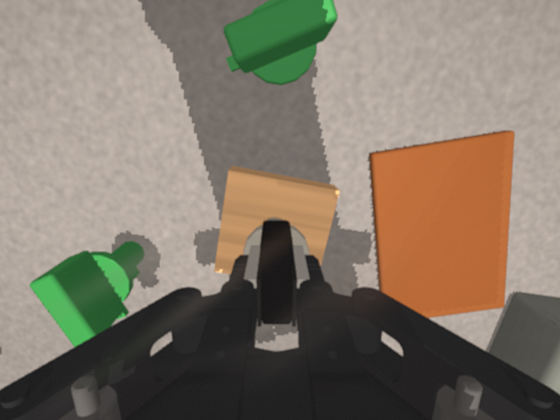

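```bash
python3 - <<'E'
from h import *
print(delta([.66,-.06,.30],np.deg2rad(98.8)))
E
```

```text
(array([ 11.4227, -17.0804, -39.8306]), array([-0.0018, -0.0017,  0.0037]))
```

Request:
{"fn": "arm_command", "kwargs": {"commands": [[0, -3, 0, 0, 0, 0, 255], [0, -7, 0, 0, 0, 0, 255], [0, -12, 0, 0, 0, 0, 255], [0, -16, 0, 0, 0, 0.003, 255], [0, -17.1, -4, 0, 0, 0.003, 255], [2, -17.1, -9, 0, 0, 0.003, 255], [4, -17.1, -13, 0, 0, 0.003, 255], [6, -17.1, -17, 0, 0, 0.003, 255], [8, -17.1, -21, 0, 0, 0.003, 255], [9, -17.1, -25, 0, 0, 0.003, 255], [10, -17.1, -29, 0, 0, 0.003, 255], [11.4, -17.1, -33, 0, 0, 0.003, 255], [11.4, -17.1, -37, 0, 0, 0.003, 255], [11.4, -17.1, -39.8, 0, 0, 0.003, 255], [11.4, -17.1, -39.8, 0, 0, 0.003, 255], [11.4, -17.1, -39.8, 0, 0, 0.003, 255], [11.4, -17.1, -39.8, 0, 0, 0.003, 255]]}}

```text
time: 14.5
tool_pos: [0.6597, -0.0577, 0.2995]
tool_rot: [0.706, -0.704, -0.054, 0.055]
contact_force: [0.2, 1.0, -1.7]
finger_gap: 0.0128
```

```bash
python3 - <<'E'
from h import *
print(tool())
c=shot("wrist"); cv2.imwrite("pics/w8.png",c["image"][:,:,::-1]);np.save("w8.npy",c,allow_pickle=True)
s=shot("side"); cv2.imwrite("pics/s8.png",cv2.resize(s["image"][100:300,230:430,::-1],(600,600),interpolation=cv2.INTER_CUBIC));np.save("s8.npy",s,allow_pickle=True)
P=pts(c,*np.meshgrid(np.arange(560),np.arange(420)),None);ok=c["z_map"]>0
m=(abs(P[...,2]-.045)<.006)&ok; m[230:]=0
n,l,st,_=cv2.connectedComponentsWithStats(m.astype(np.uint8));k=1+np.argmax(st[1:,4]);m=l==k
print("drive",cv2.minAreaRect(P[m][:,:2].astype(np.float32)*1000))
t=(abs(P[...,2]-.087)<.004)&ok&(np.hypot(P[...,0]-.595,P[...,1]+.0765)<.035)
print("hub",t.sum(),cv2.minEnclosingCircle(P[t][:,:2].astype(np.float32)*1000),np.median(P[t],0))
E
```

```text
[[ 0.9881 -0.0006 -0.1536  0.6597]
 [ 0.1536  0.004   0.9881 -0.0577]
 [ 0.     -1.      0.004   0.2995]
 [ 0.      0.      0.      1.    ]]
drive ((585.1685180664062, -22.384872436523438), (130.48313903808594, 250.79244995117188), 10.626001358032227)
hub 1834 ((595.1572265625, -76.2762451171875), 24.60226058959961) [ 0.5934 -0.0772  0.087 ]
```

View pics/w8.png

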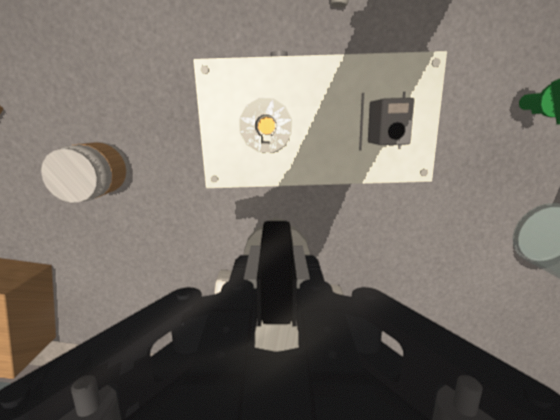

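View pics/s8.png

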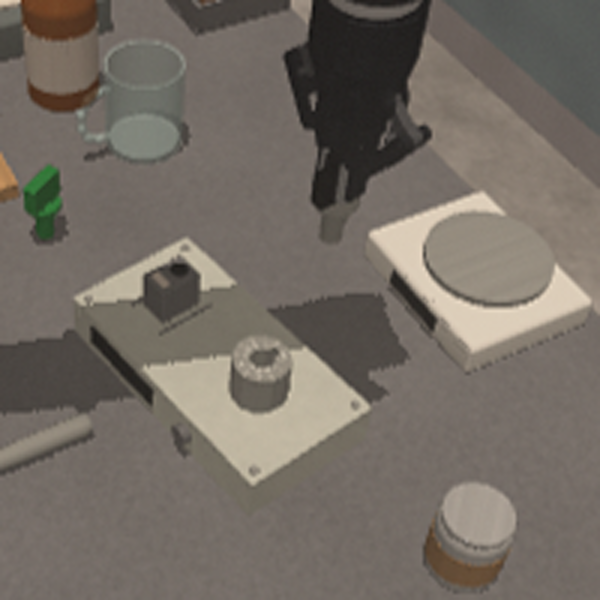

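```bash
python3 - <<'E'
from h import *
c=np.load("w8.npy",allow_pickle=True).item();s=np.load("s8.npy",allow_pickle=True).item()
a=cv2.resize(c["image"][95:155,236:296,::-1],(400,400),interpolation=cv2.INTER_CUBIC)
b=cv2.resize(s["image"][145:190,318:363,::-1],(400,400),interpolation=cv2.INTER_CUBIC)
cv2.imwrite("pics/z8.png",np.hstack([a,b]))
T=tool()
P=pts(c,*np.meshgrid(np.arange(560),np.arange(420)),None);PT=(P-T[:3,3])@T[:3,:3]
m=(c["z_map"]>0)&(abs(PT[...,1]-.0465)<.003)&(abs(PT[...,2])<.012)&(abs(PT[...,0])<.03)
print(m.sum(),np.percentile(PT[m],[1,50,99],axis=0),cv2.minAreaRect(PT[m][:,[0,2]].astype(np.float32)*1000))
f=(c["z_map"]>0)&(PT[...,1]>.05)&(PT[...,1]<.074)&(abs(PT[...,2])<.0055)&(abs(PT[...,0])<.03);F=PT[f]
print("front face",len(F),np.median(F,0),np.linalg.lstsq(np.c_[F[:,2],F[:,1],np.ones(len(F))],F[:,0],rcond=None)[0])
# expected key px in the side view if key is at tool +x
for sg in (1,-1):
    O=T[:3,3]+T[:3,:3]@np.array([0,.1205,0]);k=O+sg*.014*T[:3,0]+[0,0,.019]
    print(sg,(proj(s,k)-[318,145])*400/45+[400,0],(proj(s,O)-[318,145])*400/45+[400,0])
E
```

```text
2730 [[-0.0216  0.0445 -0.0102]
 [-0.0044  0.0472  0.0003]
 [ 0.0187  0.049   0.0101]] ((-1.4491863250732422, -0.8576135635375977), (23.79073143005371, 41.984493255615234), 84.97198486328125)
front face 409 [-0.0216  0.0604  0.0003] [-0.0095  0.0087 -0.0222]
1 [[644.8729 227.5445]] [[595.5676 301.0151]]
-1 [[563.2909 270.0747]] [[595.5676 301.0151]]
```

View pics/z8.png

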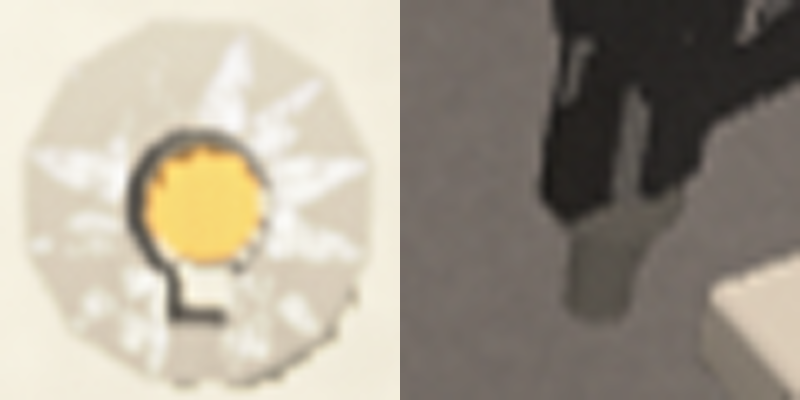

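```bash
python3 - <<'E'
from h import *
c=np.load("w8.npy",allow_pickle=True).item()
z=np.array([[198,198],[168,318],[229,318],[128,198],[268,198]])/6.667+[236,95]
q=onplane(c,z[:,0]-.5,z[:,1]-.5,.087);print(q)
d=(q[1]+q[2])/2-[.5952,-.0764,.087];print(np.rad2deg(np.arctan2(d[1],d[0])),np.linalg.norm(d))
d=(q[1]+q[2])/2-q[0];print(np.rad2deg(np.arctan2(d[1],d[0])),np.linalg.norm(d))
T=tool();yaw=np.deg2rad(98.8)
ax=np.array([.5951,-.0765])+.0006*np.array([np.cos(yaw-np.pi/2),np.sin(yaw-np.pi/2)])
print(ax,delta([*ax,.215],yaw))
E
```

```text
[[ 0.5946 -0.0768  0.087 ]
 [ 0.6112 -0.0786  0.087 ]
 [ 0.6099 -0.0702  0.087 ]
 [ 0.5961 -0.0863  0.087 ]
 [ 0.5931 -0.0673  0.087 ]]
7.3751156340548105 0.01544000241578598
8.536230534134225 0.016066639390097406
[ 0.5957 -0.0764] (array([-6.633 ,  8.4826, -0.9182]), array([-0.0034,  0.0015,  0.0005]))
```

Request:
{"fn": "arm_command", "kwargs": {"commands": [[-3.5, 0, -0.9, -0.003, 0.01, 0, 255], [-6.6, 1, -0.9, -0.003, 0.01, 0, 255], [-6.6, 4, -0.9, -0.003, 0.01, 0, 255], [-6.6, 7, -0.9, -0.003, 0.01, 0, 255], [-6.6, 8.5, -0.9, -0.003, 0.01, 0, 255], [-6.6, 8.5, -0.9, -0.003, 0.01, 0, 255], [-6.6, 8.5, -0.9, -0.003, 0.01, 0, 255], [-6.6, 8.5, -0.9, -0.003, 0.01, 0, 255]]}}

```text
time: 15.4
tool_pos: [0.597, -0.076, 0.2165]
tool_rot: [-0.705, 0.705, 0.053, -0.05]
contact_force: [-0.1, -0.0, -1.8]
finger_gap: 0.0134
```

```bash
python3 - <<'E'
from h import *
print(tool(),manip.get_obs()["contact_force"]);print(delta([.5957,-.0764,.205],np.deg2rad(98.3)))
c=shot("wrist"); cv2.imwrite("pics/w9.png",c["image"][:,:,::-1])
s=shot("side"); cv2.imwrite("pics/s9.png",cv2.resize(s["image"][170:250,280:360,::-1],(600,600),interpolation=cv2.INTER_CUBIC))
E
```

```text
[[ 0.9893  0.0035 -0.1455  0.597 ]
 [ 0.1455  0.0001  0.9894 -0.076 ]
 [ 0.0035 -1.     -0.0004  0.2165]
 [ 0.      0.      0.      1.    ]] [-0.0935 -0.0171 -1.7807]
(array([-0.1414,  1.145 , -0.0241]), array([0.0004, 0.0012, 0.0035]))
```

View pics/w9.png

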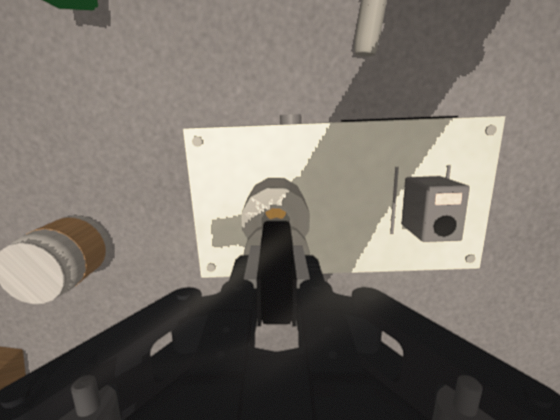

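View pics/s9.png

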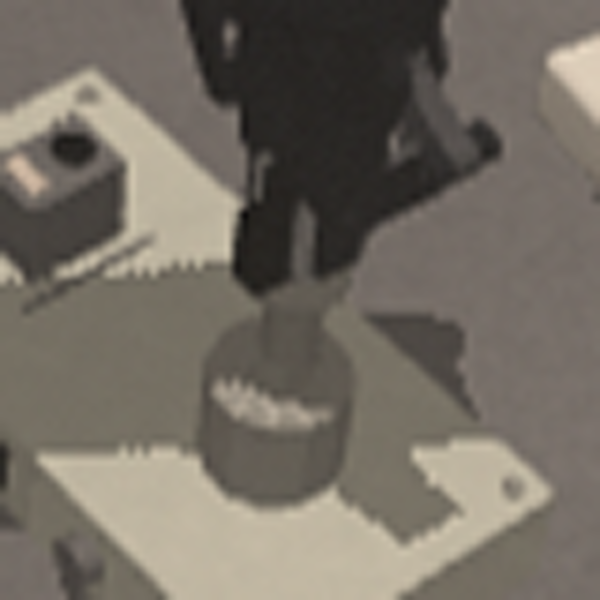

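Module still home; spindle nose is just above the bore. Descending gently.

Request:
{"fn": "arm_command", "kwargs": {"commands": [[-0.14, 0.2, 0, 0, 0, 0.003, 255], [-0.14, 0.5, 0, 0, 0, 0.003, 255], [-0.14, 0.8, 0, 0, 0, 0.003, 255], [-0.14, 1.0, 0, 0, 0, 0.003, 255], [-0.14, 1.2, 0, 0, 0, 0.003, 255], [-0.14, 1.4, 0, 0, 0, 0.003, 255], [-0.14, 1.5, 0, 0, 0, 0.003, 255], [-0.14, 1.5, 0, 0, 0, 0.003, 255]]}}

```text
time: 16.3
tool_pos: [0.5954, -0.0764, 0.2011]
tool_rot: [-0.705, 0.705, 0.051, -0.051]
contact_force: [-0.3, 0.5, -2.0]
finger_gap: 0.0131
```

Nose in the bore with no load. Continuing past the key's entry height (TCP z 0.1975).

Request:
{"fn": "arm_command", "kwargs": {"commands": [[0, 0.2, 0, 0, 0, 0, 255], [0, 0.4, 0, 0, 0, 0, 255], [0, 0.5, 0, 0, 0, 0, 255], [0, 0.6, 0, 0, 0, 0, 255], [0, 0.7, 0, 0, 0, 0, 255], [0, 0.8, 0, 0, 0, 0, 255], [0, 0.8, 0, 0, 0, 0, 255]]}}

```text
time: 17.0
tool_pos: [0.5954, -0.0764, 0.193]
tool_rot: [-0.705, 0.705, 0.051, -0.052]
contact_force: [0.4, 0.8, -1.1]
finger_gap: 0.013
```

Request:
{"fn": "arm_command", "kwargs": {"commands": [[0, 0.3, 0, 0, 0, 0, 255], [0, 0.6, 0, 0, 0, 0, 255], [0, 0.9, 0, 0, 0, 0, 255], [0, 1.2, 0, 0, 0, 0, 255], [0, 1.4, 0, 0, 0, 0, 255], [0, 1.6, 0, 0, 0, 0, 255], [0, 1.8, 0, 0, 0, 0, 255], [0, 1.9, 0, 0, 0, 0, 255], [0, 1.9, 0, 0, 0, 0, 255]]}}

```text
time: 17.9
tool_pos: [0.5953, -0.0764, 0.1743]
tool_rot: [-0.705, 0.705, 0.051, -0.051]
contact_force: [-2.2, -0.2, 4.9]
finger_gap: 0.0131
```

Request:
{"fn": "arm_command", "kwargs": {"commands": [[0, 0.2, 0, 0, 0, 0, 255], [0, 0.4, 0, 0, 0, 0, 255], [0, 0.5, 0, 0, 0, 0, 255], [0, 0.6, 0, 0, 0, 0, 255], [0, 0.65, 0, 0, 0, 0, 255], [0, 0.65, 0, 0, 0, 0, 255]]}}

```text
time: 18.5
tool_pos: [0.5954, -0.0765, 0.1696]
tool_rot: [0.705, -0.705, -0.052, 0.051]
contact_force: [-4.2, 2.2, 10.7]
finger_gap: 0.0127
```

Request:
{"fn": "arm_command", "kwargs": {"commands": [[0, 0.15, 0, 0, 0, 0, 255], [0, 0.3, 0, 0, 0, 0, 255], [0, 0.4, 0, 0, 0, 0, 255], [0, 0.4, 0, 0, 0, 0, 255], [0, 0.4, 0, 0, 0, 0, 255]], "force": 80}}

```text
time: 19.0
tool_pos: [0.5954, -0.0766, 0.1696]
tool_rot: [0.706, -0.705, -0.052, 0.051]
contact_force: [-7.5, 2.3, 21.0]
finger_gap: 0.0127
```

```bash
python3 - <<'E'
from h import *
o=manip.get_obs();T=tool();print(T,o["contact_force"],o["moment"])
c=shot("wrist"); cv2.imwrite("pics/w10.png",c["image"][:,:,::-1])
s=shot("side"); cv2.imwrite("pics/s10.png",cv2.resize(s["image"][170:250,280:360,::-1],(600,600),interpolation=cv2.INTER_CUBIC))
P=pts(c,*np.meshgrid(np.arange(560),np.arange(420)),None);PT=(P-T[:3,3])@T[:3,:3];ok=c["z_map"]>0
m=ok&(abs(PT[...,1]-.0465)<.005)&(abs(PT[...,2])<.006)&(abs(PT[...,0])<.019);A=PT[m]
print("bar top tool y",np.median(A[:,1]),"world",np.median(P[m],0),"tilt",np.linalg.lstsq(np.c_[A[:,0],A[:,2],np.ones(len(A))],A[:,1],rcond=None)[0])
f=ok&(PT[...,1]>.05)&(PT[...,1]<.074)&(abs(PT[...,2])<.0055)&(abs(PT[...,0])<.03);print("front",np.median(PT[f],0))
for cf,r,p in cloud(c,"wrist","module")[:3]:
    hi=p[p[:,2]>.08]
    if len(hi)>30:print(cf,np.round(r),np.median(hi,0),cv2.minAreaRect(hi[:,:2].astype(np.float32)*1000))
E
```

```text
[[ 0.9894  0.0015 -0.145   0.5954]
 [ 0.145   0.0021  0.9894 -0.0766]
 [ 0.0018 -1.      0.0019  0.1696]
 [ 0.      0.      0.      1.    ]] [-7.5355  2.3362 21.0143] [ 0.4397  2.0885 -0.0126]
bar top tool y 0.0466053691694719 world [ 0.5942 -0.0766  0.123 ] tilt [-0.0067  0.0105  0.0466]
front [-0.0216  0.0607  0.    ]
0.77 [425. 192. 522. 275.] [0.5715 0.0395 0.0848] ((573.23779296875, 41.66682815551758), (42.350799560546875, 31.19387435913086), 10.771210670471191)
```

View pics/w10.png

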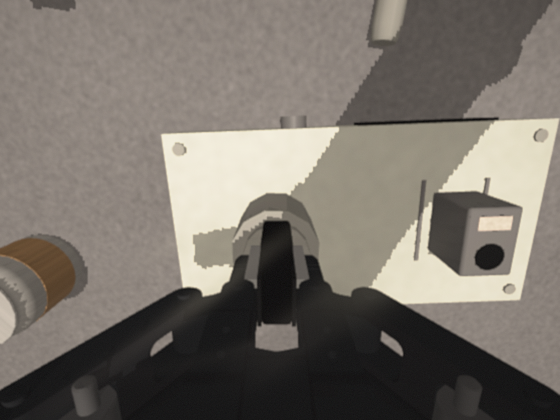

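View pics/s10.png

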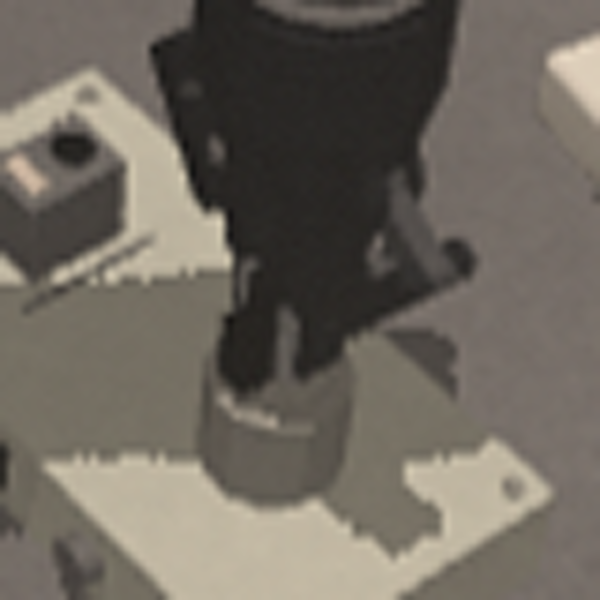

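The bar top is at 0.123 m, exactly home (0.049+0.074). The flange is on the hub and pressed with about 21 N, the grip shows no slip, and the module is home. Handing in.

```bash
python3 - <<'E'
from station import manip
print(manip.sign_off()); o=manip.get_obs(); print(o["time"],o["tool_pos"],o["contact_force"],o["finger_gap"])
E
```

```text
the job is handed in; nothing more can be done
None
the job is handed in; nothing more can be done
```

I plugged the grey module into the drive's socket, then moved the keyed spindle from its stand into the hub. I handed in at about 19 s, with the arm still gripping the spindle and pressing it home.

Last checks before handing in:
- **Module:** the body's top was at 0.085 m, the fully home height. It was centred on the socket to about 0.5 mm and aligned with the drive to within about 0.5°.
- **Spindle:** the top of the grip bar was at 0.123 m, exactly the home height. It was upright and on the hub's axis to about 1 mm. The push was about 21 N on the wrist against the spring's 9 N, and the grip (set to 80 N) had not slipped.
- **Key:** it went down into the keyway with no resistance at the hub's face, so no searching turn was needed.
- **Bystanders:** I did not measure their positions again at the end. No contact showed in the forces or pictures.

No check failed. The ejector's travel can't be read directly, so I inferred it from the spindle's height. Hand-in reports no verdict.

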